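# Switch the ball sorter to its other chute

## Robot

A 6-joint arm with a two-finger parallel gripper is mounted at the origin on the work surface. World frame = base frame: x ahead of the robot, y to its left, z up, the work surface at z = 0. Lengths are in m, angles in rad, forces in N, time in s.
With the tool pointing down it reaches from about 0.425 to 0.95 m from the base axis. Payload 3.5 kg.
Tool frame: the origin (TCP) lies at the very end of the fingers, on their centre line; the grasp point (between the pads) lies 19 mm behind it; z points along the fingers, y is the direction in which the jaws open and shut (so a half turn about z gives the same grasp; the last joint's range is limited). The gripper opens to 85 mm and grips with 20 to 120 N. Pads are 22 mm wide; open, the fingers measure 114 mm over their backs; the gripper's body (76 mm by 85 mm) begins 54 mm behind the grasp point. The pads swing forward as they close: fully open they stand 13 mm farther back than shut.
Start: joints at [-1.342, 0.286, 1.577, -0, 1.279, -0.15], TCP at [0.25, -0.627, 0.231] pointing down, gripper open.
Joint ranges: [-2.77, 2.77], [-0.9, 2.22], [0.21, 2.48], [-1.53, 4.67], [0.24, 2.81], [-2.84, 2.84]. Speed limits (rad/s): [2.79, 2.79, 3.14, 3.14, 3.14, 3.14].

## Interface

Orientations are given as a unit quaternion [x, y, z, w].
In Python, from plant import get_state, read_camera, get_calibration, ticket, search_frame, cut_out, pinpoint gives the robot as it stands.
- The arm moves only by the tool move_arm, never from a script. Its argument "plan" is a list that holds one entry, the list of rows, each a list of 7 numbers: the turn, a rotation vector about the tool's x, y, z in degrees, then the shift along the tool's x, y, z in m, then the finger opening in m, from 0 to 0.0854. In form: [[[ax, ay, az, x, y, z, hand], ...]]. A call has exactly 5 rows; each row is the pose to reach, as a shift and turn from the pose measured when the call began, along the tool's axes at that moment; what a row does not reach only later rows make up. A row lasts 1/8 s, in which the tool goes at most 62.5 mm and 10.7 degrees, less where a joint would pass 70% of its speed; a pose out of reach is approached as far as the arm can. A call with a gripper value outside its range is refused whole. The fingers move at their own pace and stop on an object; "force" is the grip in N (left out, the last holds). Time passes only in rows, so rows that repeat a pose let the fingers close, or fill a call up. It gives the time, the measured TCP pose, the force and the opening at its end, in the units of the state.
- get_state(): the state, without advancing time (a new reading comes with each control period).
- read_camera(name): name is "scene" or "top" or "wrist"; returns the picture (400x640x3 uint8, red, green, blue); there is no depth.
- get_calibration(name): a dict with "mtx" (3x3 intrinsics, pixels), "extrinsics" (4x4, takes a point from camera to world coordinates); the wrist camera has in their place "hand_eye" (4x4, takes a point from camera to tool coordinates, whose origin is the TCP and whose axes are the flange's). Camera axes: x right, y up, looking along -z (the intrinsics and any distortion apply to the point x, -y, -z); pixel columns grow to the right and rows downward; lengths in m; the calibration is good to about 2 mm. A picture is of the moment at which its call begins: read the wrist's pose just before it. get_calibration takes no time and is no camera call.
- ticket.sign_off(): hands the job in, once; it reports no verdict.
Trained networks look in the newest picture that a camera, given by its name, has taken for a name from the list of things; names that differ only in an ending like _2 or _b are one class to them, and where a whole thing is asked for, a point or a joint stands for the part that bears it (a point fixed in the world has none). Each returns a list of dicts, best first, with "p" (0 to 1); they miss things now and then, are a little off and sometimes report something else, mostly with a low value. They report only what shows in the picture. A call takes as long as a camera call.
- search_frame(camera, query): "centre" ([column, row] in pixels, amid what is visible of it).
- cut_out(camera, query): "pixels" (400x640 bool, what is visible of it) and "centre" ([column, row] in pixels, amid what is visible of it).
- pinpoint(camera, query): "centre" ([column, row] in pixels: a listed point, or the origin of a listed thing).
The state is a dict: "time": time; "qpos": joint angles; "dq": joint speeds; "joint_efforts": joint torques, N m; "eef_pos": TCP position; "tcp_rot": TCP orientation; "contact_force": force on the tool from outside, world axes, zero at the start; "wrist_torque": the same for the moment, N m; "opening": opening from 0.0 (shut) to 1.0 (fully open).
Only numpy, scipy, OpenCV 4.12 (cv2) and the standard library are available. Lean on these libraries where they do the work, as an engineer would, in place of code of your own. Each camera call takes 0.05 s, during which the arm holds its last target.

## Task

The wooden ball sorter's seesaw gate leans towards one of its two chutes. Using only the fingers, press down the gate's raised end so that it rocks over its pivot and leans fully to the other side, and then push the peg of the sliding stop aside so that the three waiting balls roll by themselves down that other chute and come to rest in its tray. Do not touch the balls, pick nothing up, and leave the other things where they are.

Things in the scene. Friction and masses are not known exactly. Their poses are not given: they have to be found in the camera images.
- sorter: Whole wooden sorter, fixed to the bench. Origin under the gate's pivot at bench height, z up, x along the feed lane away from the robot. Base board 310 x 500 x 12 mm: x -120 to 190, y -250 to 250 mm. Feed lane: x 26 to 190 mm, 36 mm wide inside, floor 118 mm high at the gate rising to 141 mm, walls 21 mm above it. The gate's axle lies along x, 90 mm high. Left is +y, right is -y
- gate (a joint): Tilt of the seesaw gate, rad, -0.28 to 0.28. Positive: left (+y) end down, balls go left; negative: right end down. It starts leaning to either side. Top-heavy (steel weight on its front): rests at either end stop, turns under about 1 N on the raised end, tips over by itself once past level. A wooden trough along y, 170 x 52 mm, floor 20 mm above the axle, walls in its middle 116 mm (27 mm front, 22 rear), flat pads 27 mm long (7 mm lips) at its ends
- gate_left_end (a point): Top of the flat pad at the gate's left (+y) end, 72 mm from its middle; moves with the gate: about 129 mm above the bench when up, 89 mm when down. The fixed side chute beyond it begins at y = 80 mm, its side walls (up to 95 mm high) at y = 97 mm
- gate_right_end (a point): The same on the right (-y) end, 72 mm from the middle. In the middle, the gate's steel weight (28 mm diameter) sticks out to the front from x = -26 to -71 mm, its top 138 mm above the bench
- stop (a joint): Travel of the sliding stop, m: near 0 = its plate blocks the lane, 0.055 = end of travel, fully open. It slides to the sorter's +y; friction about 1.5 N, stays where left. The balls are freed at about 0.035
- stop_peg (a point): Centre of the top of the stop's upright steel peg, 12 mm diameter, 186 mm above the bench, at x = 80, y = 55 mm of the sorter when shut; its upper 35 mm stands above the lane walls. Push it towards the sorter's +y from its -y side, above the lane (there walls end 147 mm and the balls behind the stop 160 mm above the bench, the third 169 mm)
- left_tray (a point): Centre of the floor (12 mm above the bench) of the left tray, at x = 0, y = 192 mm of the sorter; inside 104 x 97 mm, walls about 50 mm
- right_tray (a point): The same of the right tray, at y = -192 mm
- ball1_center (a point): Centre of turned wooden ball 1, 32 mm diameter, 14 g; the three wait in the feed lane behind the stop, ball 1 nearest to it
- ball2_center (a point): Centre of turned wooden ball 2, 32 mm diameter, 14 g; the three wait in the feed lane behind the stop, ball 1 nearest to it
- ball3_center (a point): Centre of turned wooden ball 3, 32 mm diameter, 14 g; the three wait in the feed lane behind the stop, ball 1 nearest to it
- finial_a: Turned wooden finial, 38 mm wide, 70 mm tall, on the sorter's base board in front of the gate, left; origin under its foot; leave it
- finial_b: Another such finial, on the base board beside the feed lane, right; leave it
- drawer_knob: Dark turned knob, 40 mm wide, 34 mm tall, on the base board in front of the gate, right; leave it
- chisel: Wood chisel, 205 mm long, lying on the bench to the left; leave it
- mallet: Wooden mallet, head 60 x 110 x 70 mm, lying to the right; leave it
- mug: White mug, 76 mm wide, 90 mm tall, on the bench to the left; leave it
- scroll_leg: Bent wooden furniture leg, about 210 mm long, lying to the right; leave it

How it is judged:
By the outcome, as a careful person would: the job done as asked, in the order asked, and still so for the second after the job is handed in, with the robot touching nothing.
It also fails if it takes over 42 s, if anything falls off the work surface, if the arm or the gripper's body presses on something with over 40 N, if the wrist force passes 120 N, or if a joint passes its speed limit or range.

## Working session

There is one attempt and no reset: what is moved stays moved. The work goes in short steps, Python scripts to look and compute and a tool call to move; the robot and the scene stay as the last step left them, time stands still between calls to the robot, and variables do not carry over. Pictures are saved under pics/ and viewed, and the job is handed in when it is done.

Besides the shell and the picture viewer there is one more tool, called after "Request:" by a JSON object that holds its "method" and its "body". move_arm: Moves the arm, as the interface text tells. Its arguments: {"type":"object","properties":{"plan":{"type":"array","items":{"type":"array","items":{"type":"array","items":{"type":"number"}}}},"force":{"type":"number"}},"required":["plan"]}

```bash
mkdir -p pics; ls
python3 - <<'E'
from plant import *
import cv2
s=get_state();print(s['time'],s['eef_pos'],s['tcp_rot'],s['opening'])
for c in['scene','top']:
    im=read_camera(c);cv2.imwrite(f'pics/{c}0.png',im[:,:,::-1])
    k=get_calibration(c);print(c,k)
    for q in['sorter','stop_peg','gate_left_end','gate_right_end','left_tray','right_tray','ball1_center','finial_a']:
        print(q,[(r['centre'],round(r['p'],2)) for r in pinpoint(c,q)][:3])
print(get_state()['time'])
E
```

```text
pics
0.0 [ 0.2494697  -0.62648583  0.22991857] [ 9.82118218e-01  1.88261342e-01 -4.81101463e-05 -1.21271358e-03] 1.000981910082397
scene {'mtx': array([[374.36755873,   0.        , 327.80022971],
       [  0.        , 374.36755873, 198.10117364],
       [  0.        ,   0.        ,   1.        ]]), 'extrinsics': array([[-0.12181153, -0.81850775,  0.56143301,  1.18779984],
       [ 0.99243174, -0.10929013,  0.05599031,  0.06886373],
       [ 0.01553058,  0.5640042 ,  0.82562586,  1.07338605],
       [ 0.        ,  0.        ,  0.        ,  1.        ]])}
sorter [([357.7, 211.0], 0.7)]
stop_peg [([371.5, 204.7], 0.69), ([470.7, 207.3], 0.47)]
gate_left_end [([375.2, 193.9], 0.62)]
gate_right_end [([333.0, 189.6], 0.88)]
left_tray [([413.5, 228.7], 0.57), ([345.1, 220.7], 0.55)]
right_tray [([304.0, 194.9], 0.95), ([343.9, 225.3], 0.28)]
ball1_center [([349.8, 213.0], 0.43), ([412.8, 227.1], 0.39)]
finial_a [([320.7, 242.4], 0.6), ([397.0, 198.0], 0.46)]
top {'mtx': array([[460.71531508,   0.        , 322.03551234],
       [  0.        , 460.71531508, 204.49340685],
       [  0.        ,   0.        ,   1.        ]]), 'extrinsics': array([[ 1.14674660e-02,  9.77524143e-01, -2.10511394e-01,
         2.33899645e-01],
       [-9.99926734e-01,  1.20264275e-02,  1.37521019e-03,
        -7.08655793e-03],
       [ 3.87600118e-03,  2.10480200e-01,  9.77590437e-01,
         1.49979434e+00],
       [ 0.00000000e+00,  0.00000000e+00,  0.00000000e+00,
         1.00000000e+00]])}
sorter [([290.0, 219.1], 0.6)]
stop_peg [([274.7, 180.2], 0.42)]
gate_left_end [([232.0, 204.6], 0.34)]
gate_right_end [([313.5, 218.9], 0.78)]
left_tray [([235.6, 206.0], 0.92)]
right_tray [([348.1, 237.4], 0.95)]
ball1_center [([294.4, 181.1], 0.66), ([472.1, 229.3], 0.18)]
finial_a [([250.4, 237.9], 0.67), ([319.5, 183.2], 0.53), ([298.9, 159.6], 0.23)]
0.9
```

Run:
```python
import cv2
a=cv2.imread('pics/top0.png')[110:310,180:420];cv2.imwrite('pics/t1.png',cv2.resize(a,(720,600),interpolation=cv2.INTER_CUBIC))
a=cv2.imread('pics/scene0.png')[120:300,250:490];cv2.imwrite('pics/s1.png',cv2.resize(a,(800,600),interpolation=cv2.INTER_CUBIC))
```

```text
(no output)
```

View pics/t1.png

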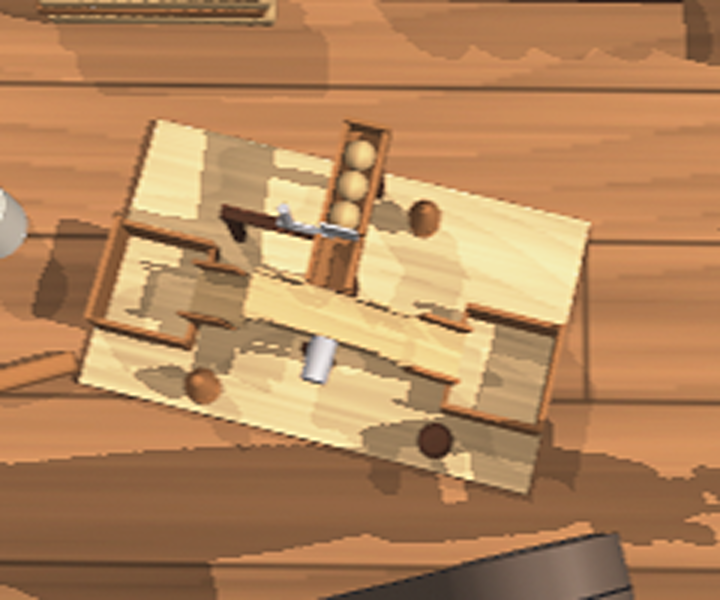

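View pics/s1.png

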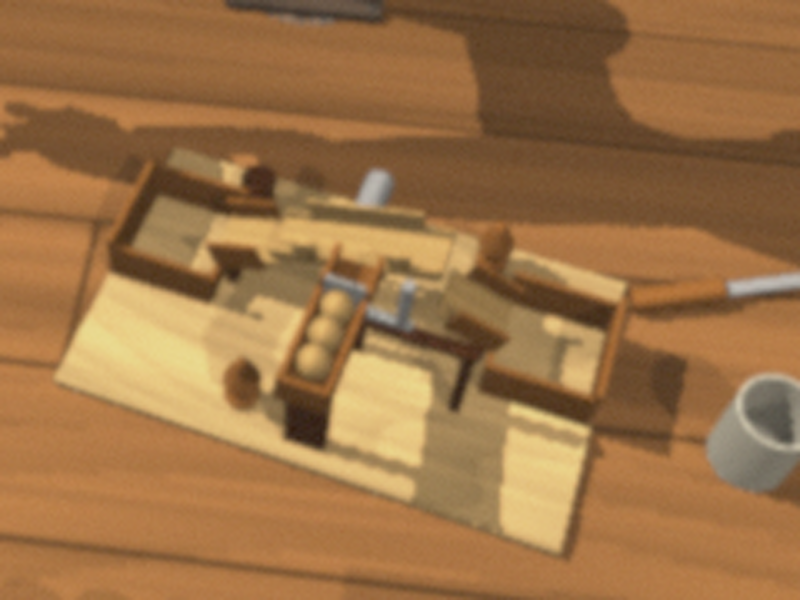

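```bash
cat > h.py <<'E'
import numpy as np
from plant import *
from scipy.optimize import least_squares
def proj(c,P):
    k=get_calibration(c);E=k['extrinsics'];p=(np.asarray(P,float)-E[:3,3])@E[:3,:3]
    q=p*[1,-1,-1];q=q@k['mtx'].T;return q[:,:2]/q[:,2:]
def s2w(x,P):
    c,s=np.cos(x[2]),np.sin(x[2]);P=np.asarray(P,float);return P@np.array([[c,s,0],[-s,c,0],[0,0,1]])+[x[0],x[1],0]
E
python3 - <<'E'
from h import *
import cv2
C=np.array([[190,250,12],[190,-250,12],[-120,-250,12],[-120,250,12]])/1e3
T=np.array([[155,120],[590,225],[528,494],[80,380]])/3+[180,110]
S=np.array([[565,555],[57,380],[170,150],[630,290]])*.3+[250,120]
for n,use in(('top',[('top',T)]),('scene',[('scene',S)]),('both',[('top',T),('scene',S)])):
    r=least_squares(lambda x:np.concatenate([(proj(c,s2w(x,C))-t).ravel() for c,t in use]),[.5,0,-.2]);print(n,r.x,r.fun.round(1))
x=r.x
for c in('top','scene'):
    im=cv2.imread(f'pics/{c}0.png'); z=4
    off={'top':(190,130),'scene':(260,150)}[c]
    im=cv2.resize(im[off[1]:off[1]+150,off[0]:off[0]+200],None,fx=4,fy=4,interpolation=cv2.INTER_CUBIC)
    for P,col in(([80,55,186],(0,0,255)),([0,192,12],(255,0,0)),([0,-192,12],(255,0,0)),([0,72,129],(0,255,0)),([0,-72,129],(0,255,0)),([0,72,89],(255,0,255)),([0,-72,89],(255,0,255)),([-71,0,124],(255,255,0))):
        u=(proj(c,s2w(x,[np.array(P)/1e3]))[0]-off+.5)*4
        print(c,P,s2w(x,[np.array(P)/1e3])[0].round(3),(u/4+off).round(1));cv2.circle(im,tuple(int(v) for v in u),4,col,1)
    cv2.imwrite(f'pics/ov_{c}.png',im)
E
```

```text
top [ 0.49885259  0.09608267 -0.2318626 ] [ 1.  -0.5  0.1 -1.  -0.3  0.4 -0.8  1. ]
scene [ 0.50580201  0.10453    -0.22947983] [-0.2  0.7 -1.   0.8  1.8 -0.2 -0.3 -1.6]
both [ 0.50203079  0.10041852 -0.23122691] [-0.3 -1.4 -1.3 -1.9 -1.6 -0.6 -2.   0.  -1.8 -0.6 -2.1 -0.5  0.9 -1.2
 -1.5 -2.6]
top [80, 55, 186] [0.593 0.136 0.186] [273.9 179.3]
top [0, 192, 12] [0.546 0.287 0.012] [232.6 206.4]
top [0, -192, 12] [ 0.458 -0.086  0.012] [345.9 234.1]
top [0, 72, 129] [0.519 0.171 0.129] [263.4 207.7]
top [0, -72, 129] [0.486 0.03  0.129] [309.4 218.9]
top [0, 72, 89] [0.519 0.171 0.089] [265.  210.3]
top [0, -72, 89] [0.486 0.03  0.089] [309.7 221.2]
top [-71, 0, 124] [0.433 0.117 0.124] [280.4 236.1]
scene [80, 55, 186] [0.593 0.136 0.186] [372.3 205.8]
scene [0, 192, 12] [0.546 0.287 0.012] [413.4 228.3]
scene [0, -192, 12] [ 0.458 -0.086  0.012] [304.7 194.1]
scene [0, 72, 129] [0.519 0.171 0.129] [382.9 197.3]
scene [0, -72, 129] [0.486 0.03  0.129] [338.7 183.8]
scene [0, 72, 89] [0.519 0.171 0.089] [381.2 204.5]
scene [0, -72, 89] [0.486 0.03  0.089] [338.2 191.2]
scene [-71, 0, 124] [0.433 0.117 0.124] [367.  174.6]
```

View pics/ov_top.png

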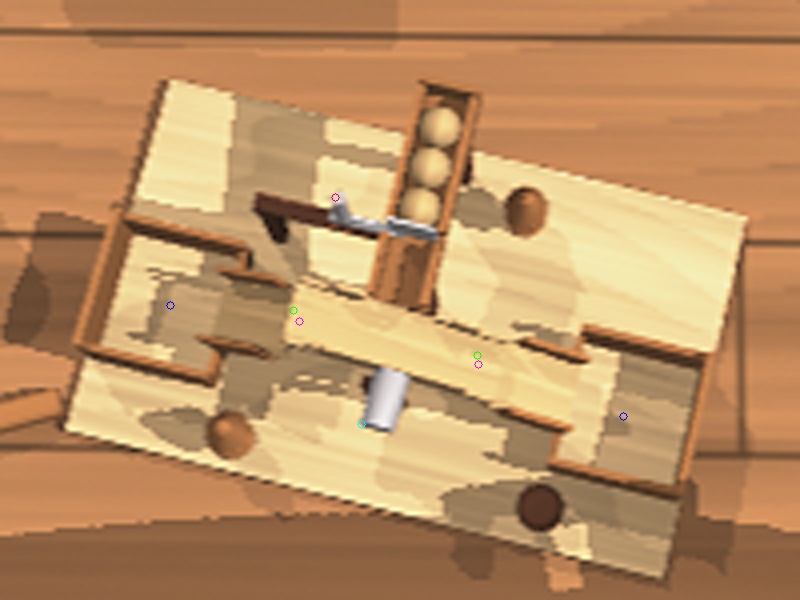

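View pics/ov_scene.png

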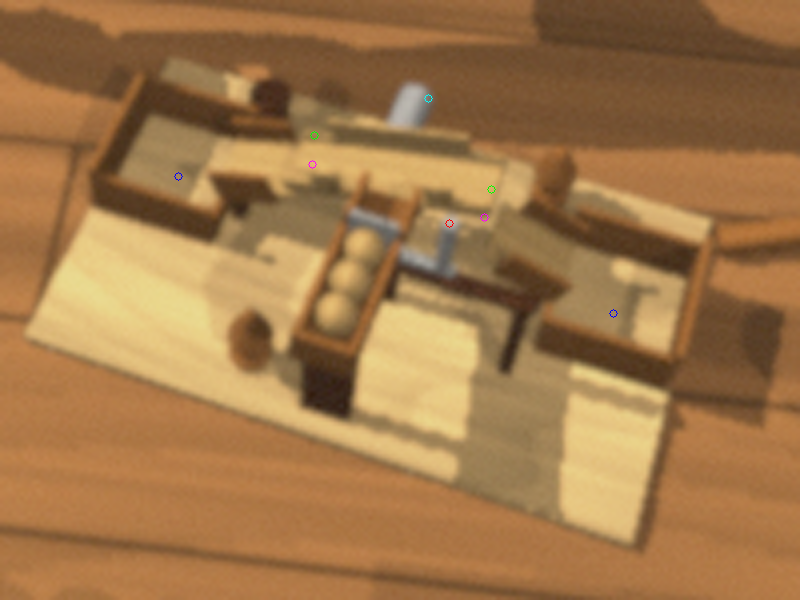

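```bash
cat >> h.py <<'E'
from scipy.spatial.transform import Rotation as R
def rel(p,yaw):
    "world target p, yaw of tool x (deg), tool down -> rotvec deg & shift in tool axes"
    s=get_state();R0=R.from_quat(s['tcp_rot']);a=np.radians(yaw)
    Rt=R.from_matrix(np.array([[np.cos(a),np.sin(a),0],[np.sin(a),-np.cos(a),0],[0,0,-1]]).T)
    d=(R0.inv()*Rt).as_rotvec(degrees=True)
    return d.round(2),R0.inv().apply(np.array(p)-s['eef_pos']).round(4)
E
python3 - <<'E'
from h import *
print(get_calibration('wrist'))
for p in([.5,-.35,.33],[.5,.0,.36]): print(rel(p,76.8))
E
```

```text
{'mtx': array([[332.37953698,   0.        , 322.81249188],
       [  0.        , 332.37953698, 199.45873802],
       [  0.        ,   0.        ,   1.        ]]), 'hand_eye': array([[-8.36866404e-04,  9.53133102e-01,  3.02550144e-01,
         7.72195639e-02],
       [ 9.99999200e-01,  1.08446366e-03, -6.50379712e-04,
         6.96586584e-04],
       [-9.48003069e-04,  3.02549358e-01, -9.53133247e-01,
        -1.42640818e-01],
       [ 0.00000000e+00,  0.00000000e+00,  0.00000000e+00,
         1.00000000e+00]])}
(array([  0. ,   0. , -55.1]), array([ 0.3351, -0.1649, -0.0987]))
(array([  0. ,   0. , -55.1]), array([ 0.4645, -0.4901, -0.1287]))
```

Request:
{"method": "move_arm", "body": {"plan": [[[0,0,-10,0.055,-0.027,-0.016,0],[0,0,-20,0.11,-0.055,-0.033,0],[0,0,-30,0.165,-0.082,-0.05,0],[0,0,-40,0.22,-0.11,-0.066,0],[0,0,-50,0.275,-0.137,-0.083,0]]], "force": 20}}

```text
time: 1.52
eef_pos: [0.4518, -0.4006, 0.3135]
tcp_rot: [0.809, 0.588, 0.0, 0.0]
contact_force: [1.1, 0.2, -0.1]
opening: 0.003
```

Run:
```python
from h import *
print(get_state()['eef_pos'],get_state()['qpos'])
for p in([.5,-.1,.36],[.47,.05,.38]): print(rel(p,76.8))
```

```text
[ 0.45179419 -0.40060335  0.31352764] [-8.93328613e-01  7.87162856e-02  1.66554211e+00  5.74660745e-05
  1.39676795e+00 -5.79617940e-01]
(array([ 0.03,  0.02, -4.77]), array([ 0.3008, -0.0469, -0.0466]))
(array([ 0.03,  0.02, -4.77]), array([ 0.4342, -0.1217, -0.0666]))
```

Run:
```python
from h import *
for p in([.54,.12,.31],): print(rel(p,76.8))
```

```text
(array([ 0.03,  0.02, -4.77]), array([ 0.5224, -0.0768,  0.0034]))
```

Request:
{"method": "move_arm", "body": {"plan": [[[0,0,-1,0.06,-0.009,0,0],[0,0,-2,0.12,-0.018,0,0],[0,0,-3,0.18,-0.027,0,0],[0,0,-4,0.24,-0.036,0,0],[0,0,-4.8,0.3,-0.045,0,0]]]}}

```text
time: 2.15
eef_pos: [0.5016, -0.0995, 0.3138]
tcp_rot: [0.784, 0.621, 0.0, 0.001]
contact_force: [1.2, -0.1, 0.5]
opening: -0.002
```

Run:
```python
from h import *
for p in([.54,.12,.31],): print(rel(p,76.8))
```

```text
(array([0.09, 0.02, 0.03]), array([ 0.2224, -0.0126,  0.0037]))
```

Request:
{"method": "move_arm", "body": {"plan": [[[0,0,0,0.06,-0.004,0.001,0],[0,0,0,0.12,-0.007,0.002,0],[0,0,0,0.18,-0.01,0.004,0],[0,0,0,0.222,-0.0126,0.004,0],[0,0,0,0.222,-0.0126,0.004,0]]]}}

```text
time: 2.78
eef_pos: [0.5398, 0.1221, 0.3096]
tcp_rot: [0.782, 0.623, 0.0, 0.001]
contact_force: [-0.3, -0.1, -0.4]
opening: -0.001
```

Run:
```python
from h import *
import cv2,json
s=get_state();im=read_camera('wrist');cv2.imwrite('pics/w0.png',im[:,:,::-1])
json.dump([list(s['eef_pos']),list(s['tcp_rot'])],open('w0.json','w'));print(s['eef_pos'],s['tcp_rot'],s['time'])
for q in['sorter','stop_peg','gate_left_end','gate_right_end','left_tray','right_tray','ball1_center']:
    print(q,[(r['centre'],round(r['p'],2)) for r in pinpoint('wrist',q)][:3])
```

```text
[0.5397664  0.12208121 0.30959774] [7.82099034e-01 6.23153746e-01 3.75887581e-04 6.07166624e-04] 2.775
sorter [([302.4, 172.5], 0.83)]
stop_peg [([382.7, 165.7], 0.76), ([224.8, 85.6], 0.18)]
gate_left_end [([291.7, 144.6], 0.91)]
gate_right_end [([297.1, 253.6], 0.81)]
left_tray [([295.9, 18.2], 0.77)]
right_tray []
ball1_center [([386.4, 210.4], 0.88)]
```

View pics/w0.png

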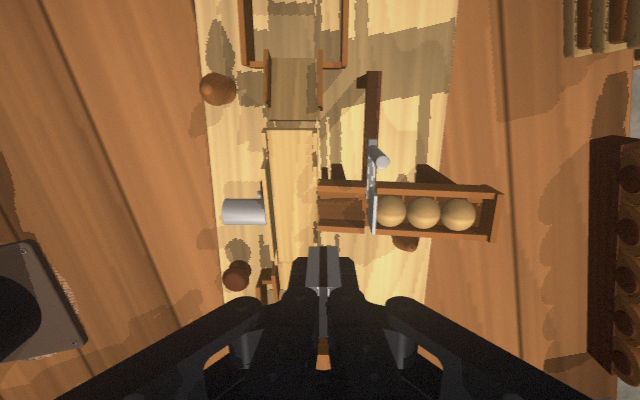

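```bash
cat >> h.py <<'E'
import json
def projw(P,f='w0.json'):
    p,q=json.load(open(f));k=get_calibration('wrist');H=k['hand_eye']
    t=R.from_quat(q).inv().apply(np.asarray(P,float)-p);c=(t-H[:3,3])@H[:3,:3]*[1,-1,-1]
    u=c@k['mtx'].T;return u[:,:2]/u[:,2:]
E
python3 - <<'E'
from h import *
import cv2
T=np.array([[155,120],[590,225],[528,494],[80,380]])/3+[180,110]
S=np.array([[565,555],[57,380],[170,150],[630,290]])*.3+[250,120]
C=np.array([[190,250,12],[190,-250,12],[-120,-250,12],[-120,250,12]])/1e3
# wrist features: peg top, lane wall tops far end outer, left tray centre
Wp=np.array([[80,55,186],[0,72,129],[190,0,162]])/1e3
Wu=np.array([[383,161],[291.7,144.6],[497,213]])
f=lambda x:np.concatenate([(projw(s2w(x,Wp))-Wu).ravel()])
r=least_squares(f,[.5,.1,-.23]);print('w',r.x,r.fun.round(1))
f2=lambda x:np.concatenate([(projw(s2w(x,Wp))-Wu).ravel(),(proj('top',s2w(x,C))-T).ravel(),(proj('scene',s2w(x,C))-S).ravel()])
r=least_squares(f2,[.5,.1,-.23]);print('all',r.x,r.fun.round(1))
im=cv2.imread('pics/w0.png')
for P in([80,55,186],[0,72,129],[0,72,89],[0,85,129],[0,58,125],[-71,0,124],[190,18,162],[190,-18,162],[26,18,139],[26,-18,139],[0,80,89],[-26,0,124],[-120,100,12]):
    u=projw(s2w(r.x,[np.array(P)/1e3]))[0];cv2.circle(im,tuple(int(v) for v in u),2,(0,0,255),1)
cv2.imwrite('pics/w0o.png',cv2.resize(im[40:300,180:520],None,fx=2.3,fy=2.3,interpolation=cv2.INTER_CUBIC))
E
```

```text
w [ 0.50514491  0.09009697 -0.16460191] [ 0.5  4.6 -1.6 -3.4  1.  -1.7]
all [ 0.50380572  0.09567358 -0.2142526 ] [ 1.   3.1 -0.7 -8.9 -2.1  2.6 -0.1 -0.9 -0.5 -3.9  0.8 -2.3 -0.3  0.9
 -2.  -1.2 -3.3  1.2 -1.4 -0.2 -3.3 -3.4]
```

View pics/w0o.png

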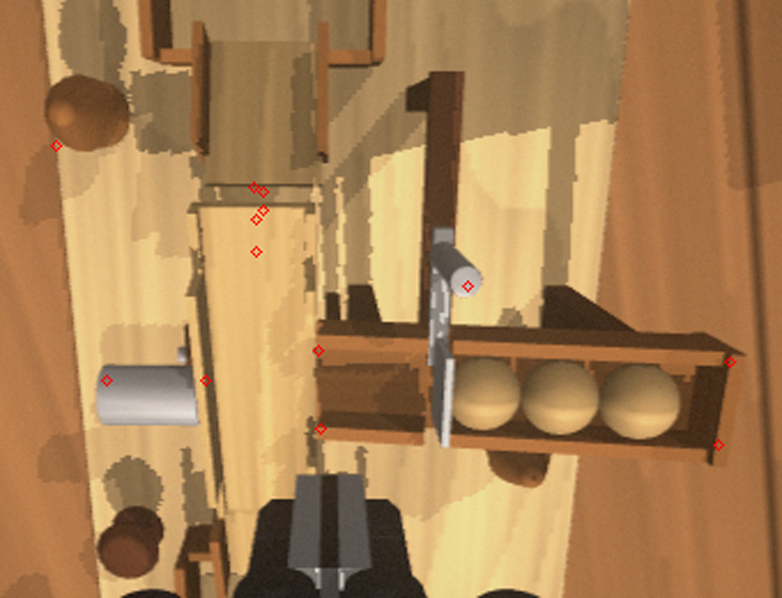

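Run:
```python
from h import *
import cv2
T=np.array([[155,120],[590,225],[528,494],[80,380]])/3+[180,110]
S=np.array([[565,555],[57,380],[170,150],[630,290]])*.3+[250,120]
C=np.array([[190,250,12],[190,-250,12],[-120,-250,12],[-120,250,12]])/1e3
Wp=np.array([[80,55,186],[0,76.2,132.7],[190,0,162],[26,0,139],[-71,-9.4,122.7]])/1e3
Wu=np.array([[467,281],[255,207],[727,409],[318,381],[100,395]])/2.3+[180,40]
r=least_squares(lambda x:(projw(s2w(x,Wp))-Wu).ravel(),[.5,.1,-.23]);print('w',r.x,r.fun.round(1))
for c,t in(('top',T),('scene',S)):
  print(c,(proj(c,s2w(r.x,C))-t).round(1).tolist(),proj(c,s2w(r.x,[[.08,.055,.186]])))
im=cv2.imread('pics/w0.png')
for P in([80,55,186],[80,55,151],[0,63.7,129],[-26,76.2,132.7],[26,76.2,132.7],[-71,-9.4,122.7],[190,18,162],[190,-18,162],[26,18,139],[26,-18,139],[0,80,89],[-26,0,124],[-120,100,12]):
    u=projw(s2w(r.x,[np.array(P)/1e3]))[0];cv2.circle(im,tuple(int(v) for v in u),2,(0,0,255),1)
cv2.imwrite('pics/w0p.png',cv2.resize(im[40:300,180:520],None,fx=2.3,fy=2.3,interpolation=cv2.INTER_CUBIC))
```

```text
w [ 0.50326407  0.09822717 -0.23125821] [ 0.8  0.7 -0.3 -0.9 -2.5 -1.4 -0.3  2.   2.4 -1.1]
top [[0.4, -1.7], [-0.6, -2.3], [-0.9, -1.0], [-1.3, -0.3]] [[274.10817071 178.43576025]]
scene [[-2.5, -0.3], [-2.8, -0.2], [0.3, -1.0], [-2.1, -2.3]] [[371.01523069 205.60692463]]
```

View pics/w0p.png

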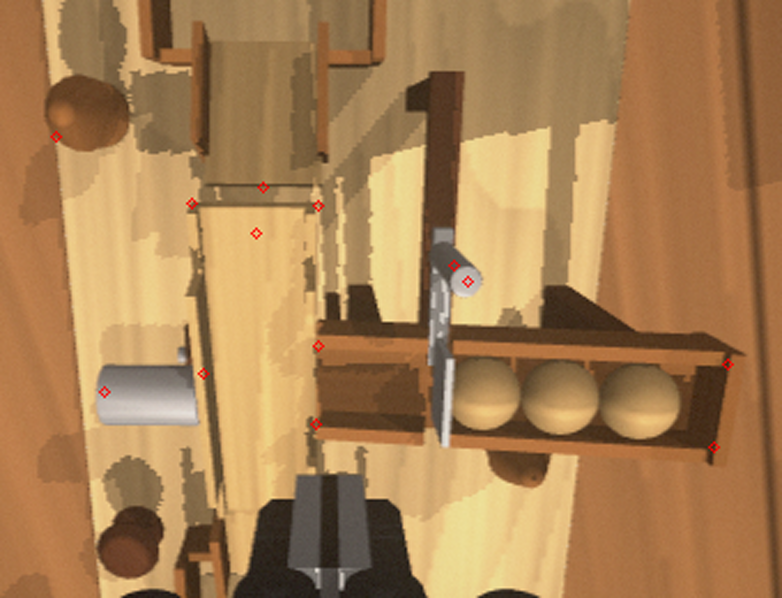

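Run:
```python
from h import *
x=[.5033,.0982,-.2313]
for P in([0,74,150],[0,74,98]):
  p=s2w(x,[np.array(P)/1e3])[0];print(p,rel(p,76.75))
```

```text
[0.52026399 0.17022932 0.15      ] (array([ 0.1 ,  0.02, -0.02]), array([ 0.0459, -0.0313,  0.1597]))
[0.52026399 0.17022932 0.098     ] (array([ 0.1 ,  0.02, -0.02]), array([ 0.0459, -0.0314,  0.2117]))
```

Request:
{"method": "move_arm", "body": {"plan": [[[0,0,0,0.046,-0.031,0.02,0],[0,0,0,0.046,-0.031,0.075,0],[0,0,0,0.046,-0.031,0.13,0],[0,0,0,0.046,-0.031,0.155,0],[0,0,0,0.046,-0.031,0.155,0]]]}}

```text
time: 3.8
eef_pos: [0.5189, 0.1695, 0.1521]
tcp_rot: [0.784, 0.62, -0.002, -0.001]
contact_force: [0.9, -0.2, 1.3]
opening: -0.002
```

Run:
```python
from h import *
import cv2
s=get_state();im=read_camera('wrist');cv2.imwrite('pics/w1.png',im[:,:,::-1]);print(s['eef_pos'])
p=s2w([.5033,.0982,-.2313],[np.array([0,74,98])/1e3])[0];print(p,rel(p,76.75))
```

```text
[0.51889465 0.16950467 0.1521229 ]
[0.52026399 0.17022932 0.098     ] (array([ 0.03,  0.05, -0.06]), array([ 0.0004, -0.0003,  0.0564]))
```

View pics/w1.png

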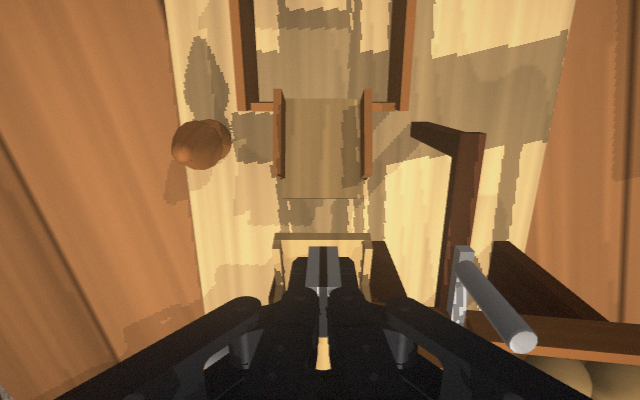

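The closed fingertips (column ~323, row ~250) sit over the middle of the raised left pad (its edge spans columns 275–371, row 240). The peg at (522,340) is well clear. I'll press down now.

Request:
{"method": "move_arm", "body": {"plan": [[[0,0,0,0,0,0.02,0],[0,0,0,0,0,0.035,0],[0,0,0,0,0,0.047,0],[0,0,0,0,0,0.056,0],[0,0,0,0,0,0.056,0]]]}}

```text
time: 4.47
eef_pos: [0.5198, 0.1697, 0.0974]
tcp_rot: [0.784, 0.62, -0.001, 0.0]
contact_force: [-0.5, 0.3, 0.7]
opening: 0.001
```

Run:
```python
from h import *
import cv2
s=get_state();im=read_camera('wrist');cv2.imwrite('pics/w2.png',im[:,:,::-1]);print(s['eef_pos'],s['contact_force'])
```

```text
[0.51983535 0.16965358 0.09736611] [-0.49269654  0.27513608  0.66161126]
```

View pics/w2.png

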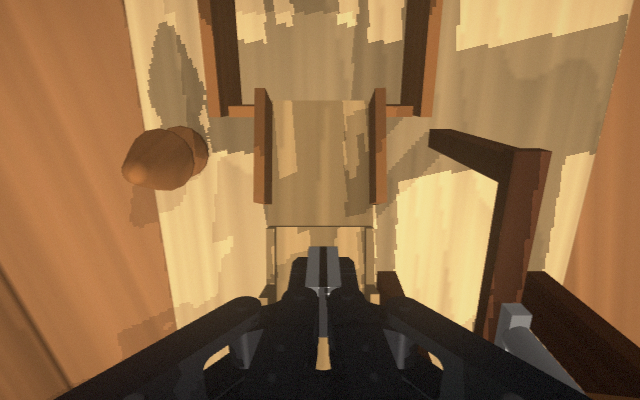

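The gate's left end now lies flush with the chute (row ~226). I'll lift straight up and check.

Request:
{"method": "move_arm", "body": {"plan": [[[0,0,0,0,0,-0.04,0],[0,0,0,0,0,-0.09,0],[0,0,0,0,0,-0.14,0],[0,0,0,-0.02,0.02,-0.19,0],[0,0,0,-0.04,0.03,-0.2,0]]]}}

```text
time: 5.15
eef_pos: [0.5429, 0.1238, 0.3046]
tcp_rot: [0.784, 0.621, 0.004, 0.004]
contact_force: [0.0, -0.4, -0.2]
opening: -0.0
```

Run:
```python
from h import *
import cv2
s=get_state();im=read_camera('wrist');cv2.imwrite('pics/w3.png',im[:,:,::-1]);print(s['eef_pos'],s['contact_force'])
json.dump([list(s['eef_pos']),list(s['tcp_rot'])],open('w3.json','w'))
x=[.5033,.0982,-.2313]
im=im[:,:,::-1].copy()
for P in([80,55,186],[0,74.7,89],[-26,85*.961+5.5,86],[26,85*.961+5.5,86],[-71,9.4,122.7]):
    u=projw(s2w(x,[np.array(P)/1e3]),'w3.json')[0];cv2.circle(im,tuple(int(v) for v in u),2,(0,0,255),1)
cv2.imwrite('pics/w3o.png',cv2.resize(im[40:300,180:520],None,fx=2.3,fy=2.3,interpolation=cv2.INTER_CUBIC))
for P in([80,28,200],[80,28,166],[80,80,166]):
  p=s2w(x,[np.array(P)/1e3])[0];print(p,rel(p,76.75))
```

```text
[0.54288656 0.12381909 0.3046106 ] [ 0.04413502 -0.39792598 -0.21295303]
[0.58758834 0.10711489 0.2       ] (array([ 0.56,  0.04, -0.14]), array([-0.0036,  0.0456,  0.1043]))
[0.58758834 0.10711489 0.166     ] (array([ 0.56,  0.04, -0.14]), array([-0.0036,  0.0453,  0.1383]))
[0.59950898 0.15773009 0.166     ] (array([ 0.56,  0.04, -0.14]), array([0.0484, 0.0451, 0.1383]))
```

View pics/w3o.png

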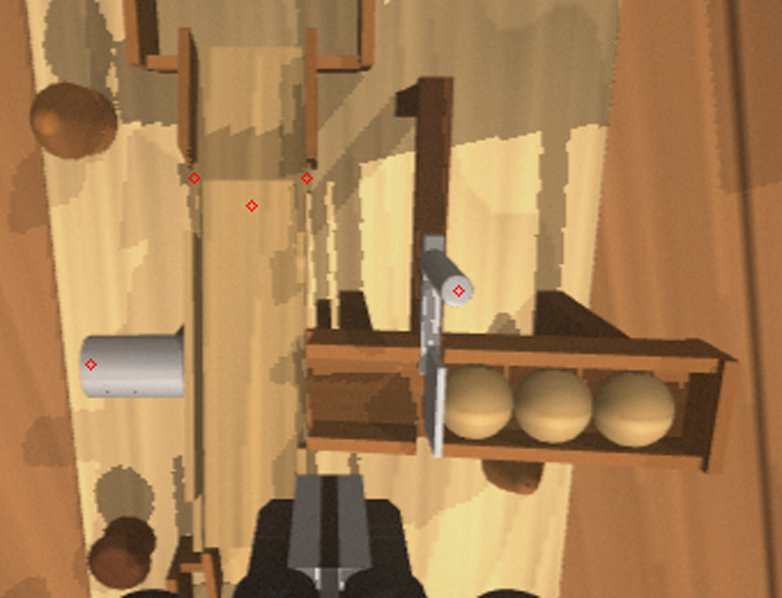

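The gate now leans fully left: the weight and gate end match the model at +0.28, and the stop is still shut. Next I'll go beside the peg on its −y side.

Request:
{"method": "move_arm", "body": {"plan": [[[0.5,0,0,-0.004,0.035,0.01,0],[0.5,0,0,-0.004,0.0455,0.06,0],[0.5,0,0,-0.004,0.0455,0.105,0],[0.5,0,0,-0.004,0.0455,0.135,0],[0.5,0,0,-0.004,0.0455,0.137,0]]]}}

```text
time: 5.82
eef_pos: [0.5857, 0.1069, 0.1642]
tcp_rot: [0.785, 0.62, -0.002, -0.001]
contact_force: [-0.5, 0.1, 0.5]
opening: -0.004
```

Run:
```python
from h import *
import cv2
s=get_state();im=read_camera('wrist');cv2.imwrite('pics/w4.png',im[:,:,::-1]);print(s['eef_pos'],s['contact_force'])
x=[.5033,.0982,-.2313]
for P in([80,28,167],[80,92,167]):
  p=s2w(x,[np.array(P)/1e3])[0];print(p,rel(p,76.75))
```

```text
[0.58565853 0.10685193 0.16417555] [-0.50408303  0.06240766  0.45520187]
[0.58758834 0.10711489 0.167     ] (array([-0.07,  0.06, -0.13]), array([ 0.0004,  0.0005, -0.0007]))
[0.6022599  0.16941052 0.167     ] (array([-0.07,  0.06, -0.13]), array([ 0.0644,  0.0004, -0.0008]))
```

View pics/w4.png

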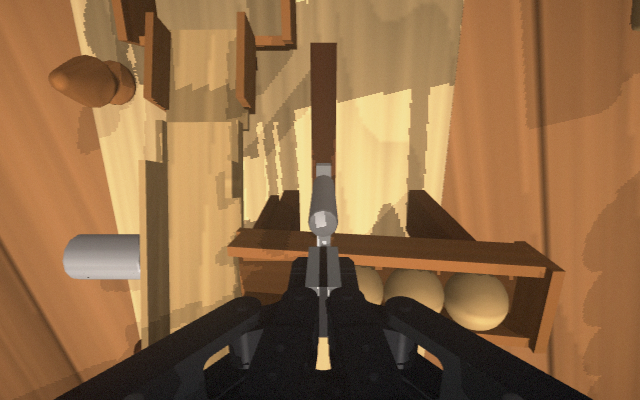

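The fingertip (column 323, row ~265) lines up with the peg (column 322, row ~222). I'll push to +y.

Request:
{"method": "move_arm", "body": {"plan": [[[0,0,0,0.012,0.0003,-0.001,0],[0,0,0,0.025,0.0003,-0.001,0],[0,0,0,0.038,0.0003,-0.001,0],[0,0,0,0.051,0.0003,-0.001,0],[0,0,0,0.062,0.0003,-0.001,0]]]}}

```text
time: 6.5
eef_pos: [0.602, 0.1682, 0.1676]
tcp_rot: [0.785, 0.62, -0.001, 0.0]
contact_force: [-0.2, -1.4, 1.6]
opening: -0.001
```

Run:
```python
from h import *
import cv2
s=get_state();im=read_camera('wrist');cv2.imwrite('pics/w5.png',im[:,:,::-1]);print(s['time'],s['eef_pos'],s['contact_force'])
im=read_camera('top');cv2.imwrite('pics/t5.png',cv2.resize(im[120:280,190:390,::-1],None,fx=3,fy=3,interpolation=cv2.INTER_CUBIC))
p=s2w([.5033,.0982,-.2313],[np.array([80,92,167])/1e3])[0];print(p,rel(p,76.75))
```

```text
6.5 [0.60197447 0.16819899 0.16764071] [-0.19655973 -1.38232938  1.57174719]
[0.6022599  0.16941052 0.167     ] (array([-0.09,  0.01, -0.06]), array([0.0009, 0.0004, 0.0001]))
```

View pics/w5.png

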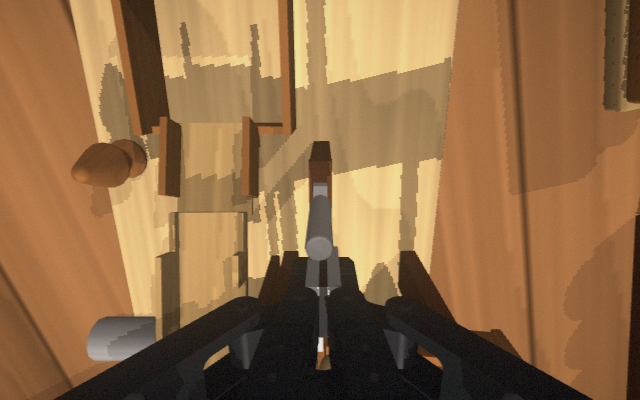

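View pics/t5.png

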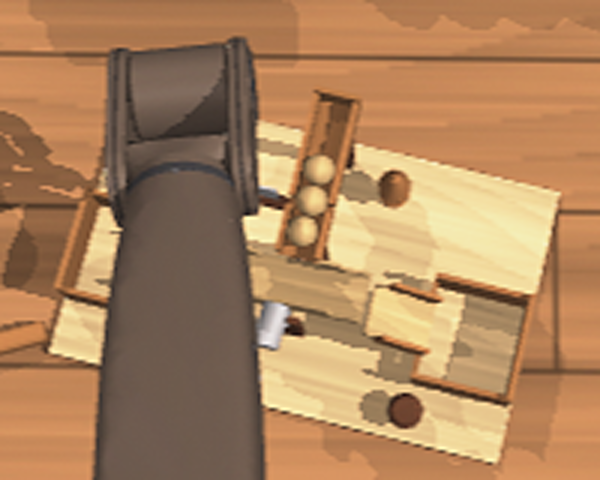

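The stop is open and the balls are rolling towards the gate. I'll hold still while they go down.

Request:
{"method": "move_arm", "body": {"plan": [[[0,0,0,0,0,0,0],[0,0,0,0,0,0,0],[0,0,0,0,0,0,0],[0,0,0,0,0,0,0],[0,0,0,0,0,0,0]]]}}

```text
time: 7.22
eef_pos: [0.6017, 0.1685, 0.1671]
tcp_rot: [0.784, 0.62, -0.001, -0.001]
contact_force: [-0.6, 0.2, 0.2]
opening: 0.001
```

Request:
{"method": "move_arm", "body": {"plan": [[[0,0,0,-0.005,0,0,0],[0,0,0,-0.006,0,-0.01,0],[0,0,0,-0.006,0,-0.05,0],[0,0,0,-0.006,0,-0.1,0],[0,0,0,-0.006,0,-0.15,0]]]}}

```text
time: 7.85
eef_pos: [0.6004, 0.1625, 0.3194]
tcp_rot: [0.784, 0.62, -0.0, -0.0]
contact_force: [0.1, 0.6, -0.1]
opening: 0.0
```

Run:
```python
from h import *
import cv2
s=get_state();im=read_camera('wrist');cv2.imwrite('pics/w6.png',im[:,:,::-1]);print(s['time'],s['eef_pos'],s['contact_force'])
im=read_camera('scene');cv2.imwrite('pics/s6.png',cv2.resize(im[130:290,250:450,::-1],None,fx=3,fy=3,interpolation=cv2.INTER_CUBIC))
```

```text
7.85 [0.60040429 0.16251646 0.31942948] [ 0.1335431   0.59257716 -0.05136358]
```

View pics/w6.png

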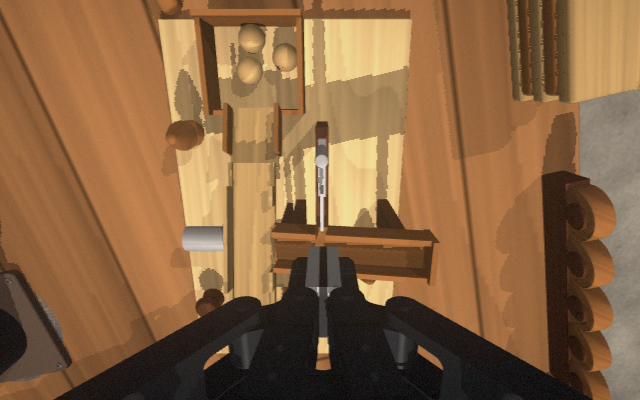

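View pics/s6.png

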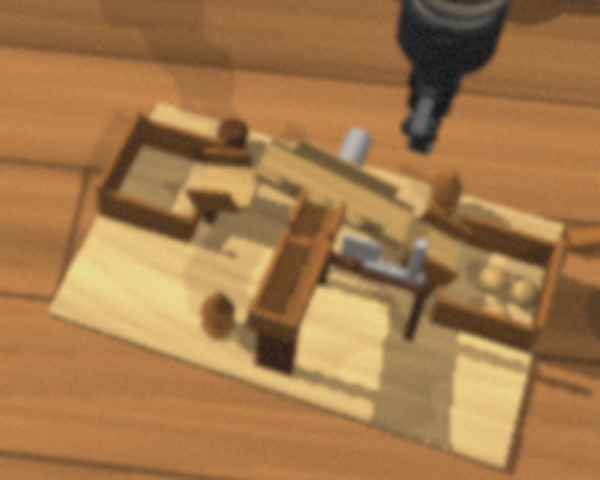

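All three balls are in the left tray (wrist view, near (252,38), (285,57) and (249,70)). The lane is empty and the gate leans left. I'll let them settle and compare pictures.

Request:
{"method": "move_arm", "body": {"plan": [[[0,0,0,0,0,0,0],[0,0,0,0,0,0,0],[0,0,0,0,0,0,0],[0,0,0,0,0,0,0],[0,0,0,0,0,0,0]]]}}

```text
time: 8.57
eef_pos: [0.6032, 0.1629, 0.3261]
tcp_rot: [0.784, 0.62, 0.005, 0.003]
contact_force: [0.2, -0.2, 0.1]
opening: 0.004
```

Request:
{"method": "move_arm", "body": {"plan": [[[0,0,0,0,0,0,0],[0,0,0,0,0,0,0],[0,0,0,0,0,0,0],[0,0,0,0,0,0,0],[0,0,0,0,0,0,0]]]}}

```text
time: 9.2
eef_pos: [0.6032, 0.1629, 0.3262]
tcp_rot: [0.784, 0.62, 0.005, 0.003]
contact_force: [0.9, -0.1, -0.2]
opening: 0.001
```

```bash
cat > c.py <<'E'
from h import *
import cv2,sys
im=read_camera('wrist');cv2.imwrite(f'pics/w{sys.argv[1]}.png',im[:,:,::-1])
print([(np.round(r['centre'],1),round(r['p'],2)) for q in('ball1_center','ball2_center','ball3_center') for r in search_frame('wrist',q)][:6],get_state()['contact_force'],get_state()['time'])
E
python3 c.py 7
```

```text
[(array([247.1,  40.2]), 0.94), (array([244.7,  71.9]), 0.88), (array([279. ,  63.4]), 0.7), (array([242. , 235.1]), 0.24)] [-0.70830245 -0.46640878  0.19837956] 9.4
```

Request:
{"method": "move_arm", "body": {"plan": [[[0,0,0,0,0,0,0],[0,0,0,0,0,0,0],[0,0,0,0,0,0,0],[0,0,0,0,0,0,0],[0,0,0,0,0,0,0]]]}}

```text
time: 10.02
eef_pos: [0.6032, 0.1629, 0.3262]
tcp_rot: [0.784, 0.62, 0.005, 0.003]
contact_force: [-0.1, -1.5, 0.1]
opening: -0.002
```

```bash
python3 c.py 8; python3 -c "
import cv2,numpy as np
a=cv2.imread('pics/w7.png')[:120,190:320];b=cv2.imread('pics/w8.png')[:120,190:320]
d=cv2.absdiff(a,b);print(d.max(),d.mean())
cv2.imwrite('pics/d.png',cv2.resize(np.hstack([a,b]),None,fx=3,fy=3))"
```

```text
[(array([247. ,  42.5]), 0.65), (array([277.7,  64.6]), 0.6), (array([245.2,  71.1]), 0.68), (array([244.9,  41.7]), 0.26), (array([279. ,  62.9]), 0.75)] [0.03439107 0.56627957 0.41472722] 10.225
58 2.0390384615384614
```

View pics/d.png

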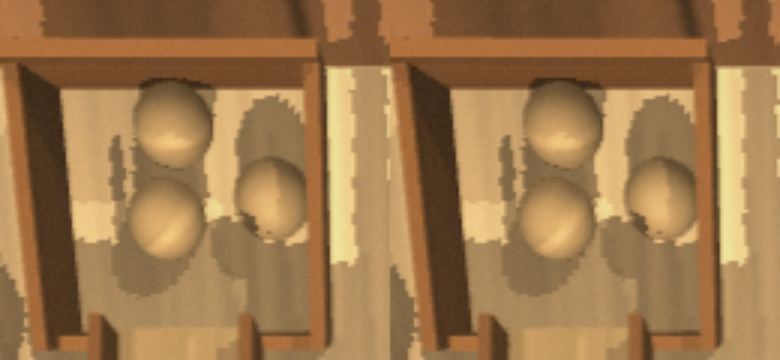

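The balls look almost still. I'll wait a bit longer to be sure, since there's plenty of time left.

Request:
{"method": "move_arm", "body": {"plan": [[[0,0,0,0,0,0,0],[0,0,0,0,0,0,0],[0,0,0,0,0,0,0],[0,0,0,0,0,0,0],[0,0,0,0,0,0,0]]]}}

```text
time: 10.85
eef_pos: [0.6032, 0.1629, 0.3261]
tcp_rot: [0.784, 0.62, 0.005, 0.003]
contact_force: [0.7, -1.0, -0.3]
opening: 0.003
```

Request:
{"method": "move_arm", "body": {"plan": [[[0,0,0,0,0,0,0],[0,0,0,0,0,0,0],[0,0,0,0,0,0,0],[0,0,0,0,0,0,0],[0,0,0,0,0,0,0]]]}}

```text
time: 11.48
eef_pos: [0.6032, 0.1629, 0.3261]
tcp_rot: [0.784, 0.62, 0.005, 0.003]
contact_force: [-0.2, -0.3, -1.4]
opening: 0.0
```

Request:
{"method": "move_arm", "body": {"plan": [[[0,0,0,0,0,0,0],[0,0,0,0,0,0,0],[0,0,0,0,0,0,0],[0,0,0,0,0,0,0],[0,0,0,0,0,0,0]]]}}

```text
time: 12.1
eef_pos: [0.6032, 0.1629, 0.3262]
tcp_rot: [0.784, 0.62, 0.005, 0.003]
contact_force: [0.3, 0.4, 0.1]
opening: 0.001
```

```bash
python3 c.py 9; python3 -c "
import cv2,numpy as np
a,b,c=[cv2.imread(f'pics/w{i}.png') for i in(7,8,9)]
for n,s in(('tray',np.s_[10:110,200:305]),('bench',np.s_[100:200,60:160])):print(n,[cv2.absdiff(p[s],q[s]).mean() for p,q in((a,b),(b,c))])
cv2.imwrite('pics/w9s.png',c)"
```

```text
[(array([245.9,  43.8]), 0.86), (array([245.2,  72.7]), 0.88), (array([319.3, 167. ]), 0.44), (array([281.1,  66.2]), 0.87)] [-0.59305432 -0.1149866  -0.22737201] 12.3
tray [np.float64(2.046190476190476), np.float64(1.934)]
bench [np.float64(1.8770666666666667), np.float64(1.8703)]
```

View pics/w9.png

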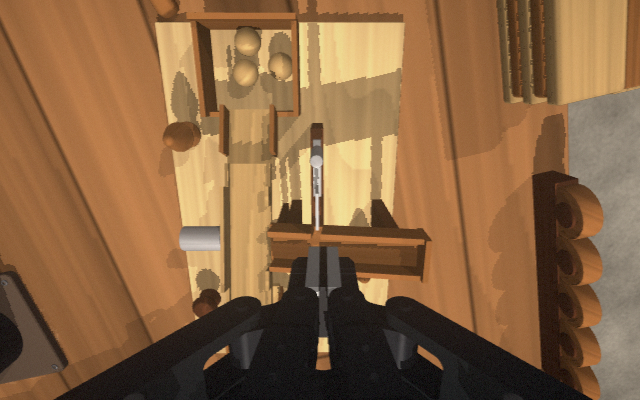

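The balls are at rest: frame differences in the tray match the noise on the bare bench. The gate leans left, the stop is open and the robot is clear of everything.

```bash
python3 -c "
from plant import *
print(ticket.sign_off(),get_state()['time'])"
```

```text
the job is handed in; nothing more can be done
the job is handed in; nothing more can be done
```

The three balls rolled down the left chute and are at rest in the left tray. The job was handed in at about 12.3 s of the 42 s allowed.

- **Gate:** It started leaning right. I pressed its raised left pad with the closed fingers until it rocked over. In a picture taken before I touched the stop, the gate end and weight matched the pose for fully left.
- **Stop:** I then pushed the peg about 5 cm towards +y, and the stop stayed open.
- **Balls:** Between pictures about 2 s apart, the tray changed no more than the bare bench did (about 2 grey levels, which is camera noise).
- **Forces and surroundings:** The force readings at the end of each move and check stayed under about 2.5 N. The fingers were hovering clear at 0.33 m when I handed in. The finials and knob stayed in place in the pictures, but I did not measure the mug, mallet, chisel or scroll leg afterwards.
- **Disagreements:** The three cameras' sorter positions differed by up to about 1 cm. I used the wrist camera's, which lay between the other two and fitted to about 2.5 pixels. The ball detector also gave a few low-confidence false hits, such as one near the peg, which the pictures ruled out.

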